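# Gauge a bellows neck and show the reading to the inspection camera

## Task

Check the neck of the short rubber bellows that stands on the punching board: take the wider of the two dark steel taper gauges from the wooden stand, set it nose down and upright into the neck until it sits home on its own, and let go of it. Then take the bellows by its body, lift it with the gauge still seated, and show the reading to the inspection camera: upright, with the gauge's white scale turned square to the lens, centred on the lens at its height, and 12 cm in front of the glass. Finish while holding it still there; leave the other gauge, the short boot and the loose punch where they are, and do not knock the camera.

Things in the scene. Friction and masses are not known exactly. Their poses are not given: they have to be found in the camera images.
- bellows: Short black rubber bellows standing on the board, an open tube 62 mm outside diameter and 66 mm high, with ribs round it, 70 g. Origin: centre of its underside; z up its axis; yaw means nothing. Its bore is open at the top: 46 mm wide at the rim, narrowing to 43 mm farther down.
- wide_gauge: The wider dark steel taper gauge, 55 mm high, about 130 g, nose down in the stand. Origin: centre of its flat nose; z up its axis. Cone, 36 mm diameter at z = 0 to 51 mm at z = 38 mm, then a round knob, 19 mm diameter, z = 40 to 55 mm. The white scale is on its -x side; a white line on its top face points there. Home in the bellows, its nose is about 37 mm above the bellows' underside.
- scale (a point): Middle of the scale strip on the wide gauge's -x side, 24 mm from its axis and 30 mm above its nose; just above the rim of the bellows when the gauge is home. Its axes are those of the gauge (the strip faces -x).
- narrow_gauge: The narrower dark steel taper gauge (24 mm at the nose, 39 mm at the top, otherwise alike) in the other recess of the stand, 80 mm from the wide one; it is too thin for this neck. Leave it alone. Origin: centre of its nose.
- gauge_stand: Wooden block, 160 x 64 x 22 mm, long along its x, fixed to the table, with two round recesses 43 mm wide and 6 mm deep on its centre line, 40 mm either side of the middle; which gauge stands in which varies. Origin: centre of its underside.
- punching_board: White punching sheet on a wooden board, 288 x 318 x 36 mm, fixed on the table; the bellows, the short boot and the small punch stand or lie on it. Origin: centre of its underside.
- short_boot: Short black rubber boot, 63 mm diameter and 43 mm high, standing on the board; leave it alone. Origin: centre of its underside.
- small_punch: Hollow punch lying on the board, 78 x 46 x 11 mm as it lies; leave it alone. Origin: centre of its underside.
- inspection_camera: Inspection camera on a steel base 120 x 90 x 12 mm with a column 257 mm high behind the camera (38 mm to +x), fixed on the table. It looks level, along its own -x. Origin: centre of the underside of the base; z up.
- lens (a point): Middle of the front glass of the camera's lens, 200 mm above the table. Axes as the camera's: the lens looks along -x, y lies across the view, z is up.
There are look-alikes about, which are no part of the job. Leave any green look-alike of the bellows alone.

How it is judged:
On the way, in this order (a step that is already met when the one before it is completed fails the run):
1. the wide gauge sits home and upright in the neck of the bellows, let go, the bellows standing on the board (horizontal distance between wide_gauge and bellows below 0.005 m and z of wide_gauge in the frame of bellows below 0.0415 m and angle between the z axis of wide_gauge and the z axis of bellows, either way round below 0.12 rad and angle between bellows's own z axis and vertical below 0.08 rad and height (world z) of bellows below 0.042 m and contact force between the fingers and wide_gauge below 0.1 N and linear speed of wide_gauge below 0.02 m/s), for 0.2 s.
2. the bellows is lifted clear of the board by its body, with the gauge still in its neck (height (world z) of bellows above 0.07 m and contact force between the fingers and bellows above 1 N and z of wide_gauge in the frame of bellows below 0.043 m), for 0.2 s.
At the end, for the whole second after the job is handed in: The fingers hold the bellows (not the gauge) still in the air, gauge seated in its neck and upright within 8 degrees; the scale's middle is 120 mm (within 20) before the glass, within 15 mm of the lens axis sideways and in height, and faces the lens within 15 degrees (contact force between the fingers and bellows above 1 N and contact force between the fingers and wide_gauge below 0.3 N and height (world z) of bellows above 0.1 m and linear speed of bellows below 0.03 m/s and z of wide_gauge in the frame of bellows below 0.0415 m and angle between the z axis of wide_gauge and the z axis of bellows, either way round below 0.12 rad and angle between wide_gauge's own z axis and vertical below 0.15 rad and x of scale in the frame of lens between -0.14 and -0.1 m and y of scale in the frame of lens between -0.015 and 0.015 m and z of scale in the frame of lens between -0.015 and 0.015 m and angle between the x axis of wide_gauge and the x axis of inspection_camera, either way round below 0.26 rad and x of wide_gauge in the frame of lens below -0.12 m); the arm keeps its last pose, push and grip.
It fails at once if the camera is knocked (contact force between inspection_camera and anything else above 2 N).
It fails at once if the narrow gauge is disturbed (distance of narrow_gauge from where it was at the start of the episode above 0.025 m).
It fails at once if the short boot is disturbed (distance of short_boot from where it was at the start of the episode above 0.025 m).
It fails at once if the small punch is disturbed (distance of small_punch from where it was at the start of the episode above 0.025 m).
It fails at once if the gauge is dropped or thrown rather than set in (linear speed of wide_gauge above 0.5 m/s and contact force between the fingers and wide_gauge below 0.05 N and contact force between wide_gauge and bellows below 0.05 N).
It also fails if it takes over 59 s, if anything falls off the work surface, if the arm or the gripper's body presses on something with over 40 N, if the wrist force passes 120 N, or if a joint passes its speed limit or range.

## Robot

A 7-joint arm with a two-finger parallel gripper is mounted at the origin on the work surface; the furniture and walls round the work are solid. World frame = base frame: x ahead of the robot, y to its left, z up, the work surface at z = 0. Lengths are in m, angles in rad, forces in N, time in s.
With the tool pointing down it reaches from about 0.4 to 0.85 m from the base axis. Payload 4.5 kg.
Tool frame: the origin (TCP) lies at the very end of the fingers, on their centre line; the grasp point (between the pads) lies 19 mm behind it; z points along the fingers, y is the line along which they close (so a half turn about z gives the same grasp; the last joint's range is limited). The gripper opens to 88 mm and grips with 3 to 60 N. Pads are 18 mm wide; open, the fingers measure 123 mm over their backs; the gripper's body (75 mm by 187 mm) begins 45 mm behind the grasp point.
Start: joints at [-1.247, 0.689, -0.195, 1.565, 0.157, 0.902, -0.215], TCP at [0.179, 0.599, 0.239] pointing down, gripper open.
Joint ranges: [-3.01, 3.01], [-0.46, 2.08], [-1.47, 1.51], [0.13, 2.56], [-1, 4.14], [0.04, 2.09], [-2.66, 2.66]. Speed limits (rad/s): [2.57, 2.57, 3.14, 3.14, 3.14, 3.14, 3.14].

## Interface

Orientations are given as a unit quaternion [x, y, z, w].
In Python, from plant import r, optics gives the robot as it stands.
- The arm moves only by the tool servo_tool, never from a script. Its arguments are lists of equal length, an entry for each row: "translation": the shift along the tool's x, y, z in m, a list of three; "turn": the turn, a rotation vector about the tool's x, y, z in rad, a list of three. In form: {"translation": [[dx, dy, dz], ...], "turn": [[rx, ry, rz], ...]}. A call has 1 to 10 rows; each row shifts and turns the commanded pose from where the row before left it, along the tool's axes as they then stand; what a row does not reach is not made up. A row lasts 1/8 s, in which the tool goes at most 62.5 mm and 10.7 degrees, less where a joint would pass 70% of its speed; a pose out of reach is approached as far as the arm can. A call is refused whole if a number of a shift passes 0.0625 or a number of a turn 0.188, either way. A call with a gripper value outside its range is refused whole. "grip" is the opening, from 0 (shut) to 1 (fully open), set as the call begins (left out, the last holds). The fingers move at their own pace and stop on an object; "grip_force" is the grip in N (left out, the last holds). Time passes only in rows, so rows that do not move let the fingers close. It gives the time, the measured TCP pose, the force, the opening and the grip force at its end, in the units of the state.
- r.get_state(): the state, without advancing time (a new reading comes with each control period).
- optics.snapshot(name): name is "side" or "top"; returns a dict with "img" (480x640x3 uint8, red, green, blue), "z_map" (480x640 float32, m along the optical axis (not along the pixel's ray), 0 where there is no reading), "mtx" (3x3 intrinsics, pixels), "k1" (the pictures are not rectified: a ray, as slopes to the right and down, at radius r is drawn at 1 + k1 r^2 times it, then the intrinsics apply), "R" (3x3) and "t" (3): a world point X has camera coordinates R X + t. Camera axes: x right, y down, z forward; pixel columns grow to the right and rows downward; lengths in m; the calibration is good to about 2 mm. A picture is of the moment at which its call begins.
- r.finish_job(): hands the job in; it is judged then, once.
The state is a dict: "clock": time; "q": joint angles; "qd": joint speeds; "joint_torque": joint torques, N m; "tool_pos": TCP position; "eef_rot": TCP orientation; "contact_force": force on the tool from outside, world axes, zero at the start; "moment": the same for the moment, N m; "opening": opening from 0.0 (shut) to 1.0 (fully open); "finger_force": force on a finger pad.
Only numpy, scipy, OpenCV 4.12 (cv2) and the standard library are available. Lean on these libraries where they do the work, as an engineer would, in place of code of your own. Each camera call takes 0.05 s, during which the arm holds its last target. There are 200 camera calls.

## Working session

There is one attempt and no reset: what is moved stays moved. The work goes in short steps, Python scripts to look and compute and a tool call to move; the robot and the scene stay as the last step left them, time stands still between calls to the robot, and variables do not carry over. Pictures are saved under pics/ and viewed, at most 10 in all, crops included, and the job is handed in when it is done.

Besides the shell and the picture viewer there is one more tool, called after "Request:" as name(argument=value, ...), one argument or row to a line, values as JSON. servo_tool: Moves the arm, as the interface text tells. Its arguments: {"type":"object","properties":{"translation":{"type":"array"},"turn":{"type":"array"},"grip":{"type":"number"},"grip_force":{"type":"number"}},"required":["translation","turn"]}

```bash
mkdir -p pics; ls
cat > h.py <<'E'
import numpy as np, cv2
from plant import r, optics
def snap(n):
    s=optics.snapshot(n); np.savez('%s.npz'%n,**s); return s
def save(img,name): cv2.imwrite('pics/'+name,np.ascontiguousarray(img[:,:,::-1]))
def und(s,uv):
    uv=np.atleast_2d(np.float64(uv)); K=np.array(s['mtx']); p=(uv-K[:2,2])/[K[0,0],K[1,1]]; q=p.copy()
    for _ in range(30): q=p/(1+float(s['k1'])*(q**2).sum(1,keepdims=True))
    return q
def plane(s,uv,z):
    q=und(s,uv); d=np.c_[q,np.ones(len(q))]@s['R']; o=-s['R'].T@s['t']
    return o+d*((z-o[2])/d[:,2])[:,None]
def cloud(s):
    v,u=np.mgrid[0:480,0:640]; q=und(s,np.c_[u.ravel(),v.ravel()]); z=s['z_map'].ravel()[:,None]
    P=(np.c_[q,np.ones(len(q))]*z-s['t'])@s['R']; P[z[:,0]==0]=np.nan
    return P.reshape(480,640,3)
def proj(s,X):
    c=np.atleast_2d(X)@s['R'].T+s['t']; p=c[:,:2]/c[:,2:]; p=p*(1+float(s['k1'])*(p**2).sum(1,keepdims=True))
    K=s['mtx']; return p*[K[0,0],K[1,1]]+K[:2,2]
E
python3 - <<'E'
from h import *
for n in('top','side'):
    s=snap(n); save(s['img'],n+'0.png'); print(n,-s['R'].T@s['t'],s['R'],s['mtx'],s['k1'])
print(r.get_state())
E
```

```text
pics
top [0.31045635 0.07385662 1.29472922] [[ 0.00922719 -0.9997878   0.0184177 ]
 [-0.98856509 -0.01189284 -0.15032509]
 [ 0.15051223 -0.01682002 -0.98846505]] [[566.75670066   0.         331.53963356]
 [  0.         566.75670066 239.32042398]
 [  0.           0.           1.        ]] -0.09230769787370056
side [ 0.07718323 -0.85890799  0.64161263] [[ 0.89849013 -0.43871803 -0.01555535]
 [-0.20779618 -0.39381711 -0.89539311]
 [ 0.38669914  0.80773422 -0.44500472]] [[487.87766884   0.         326.3902374 ]
 [  0.         487.87766884 243.58800113]
 [  0.           0.           1.        ]] -0.09695162112323116
{'clock': 0.1, 'q': array([-1.24722741,  0.68993027, -0.19455423,  1.5661937 ,  0.15729168,
        0.90249312, -0.21507509]), 'qd': array([ 0.00143399, -0.00119486,  0.00099914, -0.00301997, -0.00081878,
        0.00033838, -0.0003622 ]), 'joint_torque': array([-3.36335957e-03, -5.28495669e+01, -1.27158534e+00, -1.53837240e+01,
       -5.25798183e-02,  1.97923255e-03,  5.27826376e-05]), 'tool_pos': array([0.17844562, 0.59841362, 0.23798462]), 'eef_rot': array([ 1.44320301e-01,  9.89530689e-01, -8.12933305e-04, -7.55725235e-05]), 'contact_force': array([-0.43382641, -1.03574474,  0.16338689]), 'moment': array([-0.02413701,  0.01634647, -0.0648124 ]), 'finger_force': 0.0, 'opening': 0.9990276487981877}
```

View pics/top0.png

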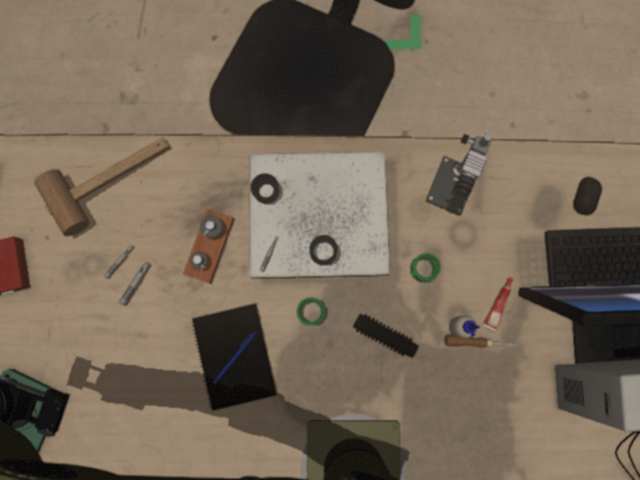

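View pics/side0.png

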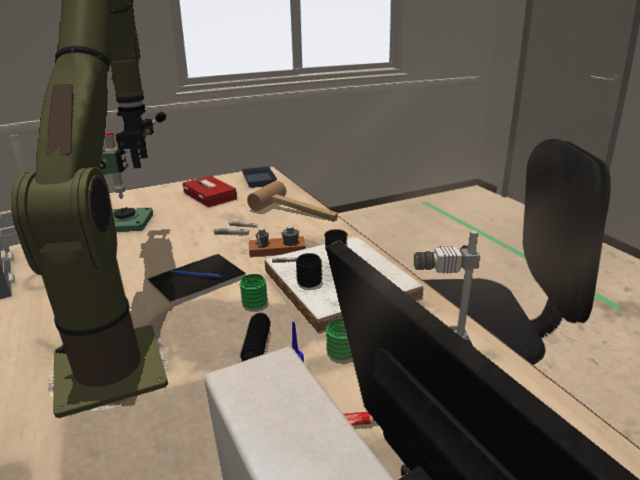

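Top view: the black rings at (265,188) and (324,250) are the boot and bellows candidates, and the green rings at (425,267) and (311,311) are look-alikes. The gauges are at (212,228) and (200,261), and the camera is near (460,180). I'll measure heights and enlarge the area.

Run:
```python
from h import *
T=dict(np.load('top.npz'));P=cloud(T)
S=dict(np.load('side.npz'));Q=cloud(S)
def reg(P,name,c,w,zs):
    u,v=c;p=P[v-w:v+w,u-w:u+w].reshape(-1,3);z=p[:,2]
    print(name,'zmax',np.nanpercentile(z,[50,90,97,99.5]).round(4))
    for a,b in zs:
        m=(z>a)&(z<b);m2=p[m]
        if len(m2):
            (cx,cy),rr=cv2.minEnclosingCircle(m2[:,:2].astype(np.float32));print('  ',a,b,len(m2),m2.mean(0).round(4),'mec',round(cx,4),round(cy,4),round(rr,4))
for n,c in(('ringA',(265,188)),('ringB',(324,250))): reg(P,n,c,20,[(.06,.09),(.09,.12)])
for n,c in(('gA',(212,228)),('gB',(200,261))): reg(P,n,c,15,[(.045,.062),(.062,.09)])
# camera
m=P.reshape(-1,3);u=np.arange(480*640)%640;v=np.arange(480*640)//640
k=(u>420)&(u<500)&(v>125)&(v<220)
for a,b in((.006,.02),(.15,.19),(.19,.215),(.215,.235),(.24,.28)):
    q=m[k&(m[:,2]>a)&(m[:,2]<b)];print('cam',a,b,len(q), q.mean(0).round(4) if len(q) else '')
    if len(q)>5:
        bx=cv2.minAreaRect(q[:,:2].astype(np.float32));print(bx)
c1=cv2.resize(T['img'][130:290,170:350],(0,0),fx=4.4,fy=3.7*4.4/4.4,interpolation=cv2.INTER_CUBIC)
a=cv2.resize(T['img'][140:285,180:350],None,fx=4.4,fy=4,interpolation=cv2.INTER_CUBIC)
a=cv2.resize(T['img'][145:285,180:350],(510,420),interpolation=cv2.INTER_CUBIC)
b=cv2.resize(T['img'][130:220,420:500],(290,326),interpolation=cv2.INTER_CUBIC)
o=np.zeros((420,800,3),np.uint8);o[:,:510]=a;o[:326,510:]=b;save(o,'c1.png')
```

```text
ringA zmax [0.0387 0.0779 0.081  0.0826]
   0.06 0.09 300 [0.6132 0.2034 0.0762] mec 0.611 0.2029 0.0327
ringB zmax [0.0383 0.0945 0.1012 0.1044]
   0.06 0.09 135 [0.4749 0.0723 0.0796] mec 0.4728 0.0714 0.0309
   0.09 0.12 242 [0.4721 0.0708 0.0969] mec 0.473 0.071 0.0311
gA zmax [0.0258 0.0591 0.0721 0.0745]
   0.045 0.062 320 [0.5247 0.3208 0.055 ] mec 0.5254 0.3212 0.0261
   0.062 0.09 69 [0.525  0.3197 0.0713] mec 0.5255 0.3203 0.01
gB zmax [0.0234 0.0581 0.0717 0.0752]
   0.045 0.062 172 [0.4482 0.3436 0.0549] mec 0.4481 0.3454 0.0205
   0.062 0.09 72 [0.4488 0.3442 0.0706] mec 0.4488 0.3449 0.0101
cam 0.006 0.02 1393 [ 0.6324 -0.2179  0.0124]
((0.6570578813552856, -0.2520994544029236), (0.1991475522518158, 0.1847866177558899), 0.5474706888198853)
cam 0.15 0.19 16 [ 0.6201 -0.2091  0.1869]
((0.6306723952293396, -0.2204296886920929), (0.03575492277741432, 0.1191846951842308), 82.3331298828125)
cam 0.19 0.215 491 [ 0.6279 -0.2151  0.2081]
((0.6311032176017761, -0.21820394694805145), (0.05614291504025459, 0.12044192850589752), 72.58040618896484)
cam 0.215 0.235 688 [ 0.6297 -0.2251  0.219 ]
((0.63008052110672, -0.22737805545330048), (0.05331173911690712, 0.11946352571249008), 81.74191284179688)
cam 0.24 0.28 74 [ 0.672  -0.2427  0.2548]
((0.6729965806007385, -0.24356158077716827), (0.01585385575890541, 0.014159664511680603), 5.798908710479736)
```

View pics/c1.png

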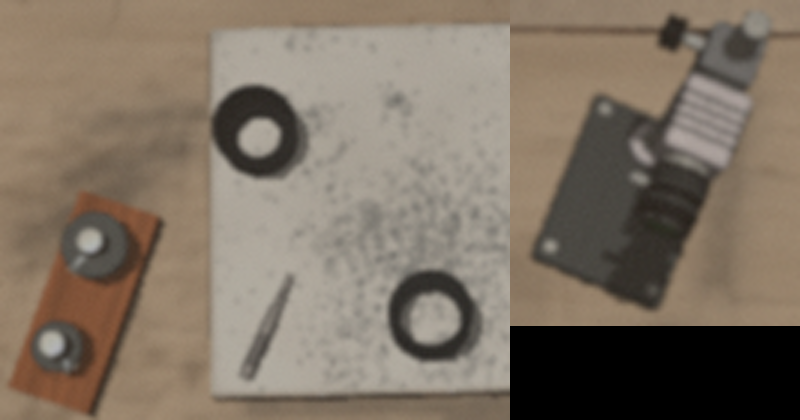

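Ring B (324,250) tops out at 0.103 m, so it is the 66 mm bellows. Ring A tops out at 0.081 m and is the boot. Gauge A at (212,228) has the 51 mm top, so it is the wide gauge, and its white line points down-left. Next I'll get the exact yaw of the line and of the camera, and the lens position.

Run:
```python
from h import *
T=dict(np.load('top.npz'));P=cloud(T);S=dict(np.load('side.npz'));Q=cloud(S)
cp=np.array([(600,95),(535,258),(655,308)],float);px=np.c_[420+(cp[:,0]-510)/3.625,130+cp[:,1]/3.622]-0.4
W=plane(T,px,.012);print('base',W.round(4));e=W[1]-W[0];f=W[2]-W[1];print(np.linalg.norm(e),np.linalg.norm(f),np.degrees(np.arctan2(e[1],e[0])),np.degrees(np.arctan2(f[1],f[0]))) 
o=(W[0]+W[2])/2;print('base origin',o)
for nm,A in(('top',P),('side',Q)):
    p=A.reshape(-1,3);a=np.arctan2(e[1],e[0]);ex=-np.array([np.cos(a),np.sin(a)]);ey=np.array([-ex[1],ex[0]])
    d=p[:,:2]-o[:2];c=np.c_[d@ex,d@ey,p[:,2]]
    m=(abs(c[:,0])<.1)&(abs(c[:,1])<.1)&(p[:,2]>.1)&(p[:,2]<.3);c=c[m]
    for x in np.arange(-.1,.1,.01):
        k=c[(c[:,0]>=x)&(c[:,0]<x+.01)]
        if len(k)>3: print(nm,round(x,3),len(k),'y',np.percentile(k[:,1],[2,50,98]).round(4),'z',np.percentile(k[:,2],[2,50,98]).round(4))
# gauge white line
im=T['img'][205:250,190:235].astype(int);np.set_printoptions(linewidth=250)
print(im.sum(2)[10:38,6:38]//3)
print(proj(T,[[.5255,.3205,.074],[.5255,.3205,.058]]))
```

```text
base [[ 0.7087 -0.2131  0.012 ]
 [ 0.5991 -0.1682  0.012 ]
 [ 0.5674 -0.2454  0.012 ]]
0.11848357416991041 0.08338785741274021 157.72455674802882 -112.28631818351022
base origin [ 0.63807611 -0.22925851  0.012     ]
top -0.07 129 y [-0.0139  0.0015  0.0166] z [0.1891 0.2101 0.2197]
top -0.06 83 y [-0.0151  0.0033  0.0179] z [0.2012 0.2155 0.221 ]
top -0.05 102 y [-0.0146  0.005   0.0255] z [0.2008 0.2148 0.2202]
top -0.04 62 y [-0.0134  0.0024  0.0162] z [0.2029 0.214  0.2186]
top -0.03 140 y [-0.0171  0.0036  0.0196] z [0.1868 0.2177 0.2229]
top -0.02 104 y [-0.0178  0.0027  0.0198] z [0.1922 0.2196 0.2227]
top -0.01 101 y [-0.0186  0.0024  0.0197] z [0.1954 0.2198 0.2251]
top -0.0 101 y [-0.0185  0.003   0.0195] z [0.1883 0.2192 0.223 ]
top 0.01 57 y [-0.0183 -0.0016  0.0187] z [0.2057 0.2163 0.2222]
top 0.02 105 y [-0.0164  0.0026  0.0365] z [0.1946 0.2148 0.2218]
top 0.03 211 y [-0.0132  0.0052  0.0391] z [0.1982 0.2171 0.2596]
top 0.04 76 y [-0.015   0.0091  0.0391] z [0.1979 0.2152 0.26  ]
side -0.07 116 y [-0.0183 -0.0084  0.0113] z [0.1891 0.2069 0.2187]
side -0.06 98 y [-0.0
[... 3811 characters left out ...]
 83  81  82  82  85  87  86  87  82  77  72  70  63  57  54  54  56  59  60  60  63  70  77  88  91  85  68  56  81]
 [ 97  90  84  83  83  81  82  84  87  88  89  88  86  84  82  76  69  67  63  60  65  70  73  75  80  86  92  93  81  63  62  84]
 [ 95  87  85  84  80  81  83  84  88  87  87  88  90  91  90  85  83  81  78  76  79  83  83  85  84  89  93  88  75  60  66  95]
 [ 90  87  83  83  82  83  84  86  86  87  88  89  89  91  89  90  87  88  85  88  91  89  87  87  87  90  92  83  65  57  78 110]
 [ 90  86  84  81  80  83  85  86  88  89  90  89  89  88  90  88  88  89  92  92  93  90  87  86  87  93  91  78  59  58  82 112]]
[[209.49251786 224.69262409]
 [210.88963419 225.96129219]]
```

```bash
cat >> h.py <<'E'
from scipy.spatial.transform import Rotation as Ro
def goal(yaw):
    a=np.radians(yaw); y=np.array([np.cos(a),np.sin(a),0]); z=np.array([0,0,-1.]); return np.c_[np.cross(y,z),y,z]
def plan(p,yaw,n):
    """shift in present tool axes (then rotation), and per-row shifts when turning n rows on the way"""
    s=r.get_state(); R=Ro.from_quat(s['eef_rot']).as_matrix(); d=np.array(p)-s['tool_pos']
    w=Ro.from_matrix(R.T@goal(yaw)).as_rotvec()
    print('clock',s['clock'],'pos',s['tool_pos'].round(4),'q',s['q'].round(2),'open',round(s['opening'],3),'F',s['contact_force'].round(1),s['finger_force'])
    print('turn total',w.round(4),'/n',(w/n).round(4),'shift',(R.T@d).round(4))
    for i in range(n):
        Ri=R@Ro.from_rotvec(w*i/n).as_matrix(); print((Ri.T@d/n).round(4).tolist(),end=' ')
    print()
E
python3 - <<'E'
from h import *
T=dict(np.load('top.npz'));P=cloud(T);S=dict(np.load('side.npz'));Q=cloud(S)
# gauge line, cone top z=.054, knob top .071
L=plane(T,np.array([(206.4,230.2),(206,231),(205.6,232),(205,233),(204,234),(203.4,234.8)]),.054)
k=plane(T,[[209.7,225.0]],.071)[0];print('knob',k)
f=np.polyfit(np.arange(len(L)),L[:,:2],1)[0];print('line fit yaw',np.degrees(np.arctan2(f[1],f[0])))
for c in(k[:2],[.5255,.3205]):
    d=L[:,:2]-c;print(np.degrees(np.arctan2(d[:,1],d[:,0])).round(1),np.hypot(*d.T).round(4))
# gauge & bellows from side view too
for nm,c,zl,zh in(('knob',(.5255,.3205),.064,.08),('conetop',(.5255,.3205),.05,.058),('bellows',(.473,.071),.09,.12),('bel lower',(.473,.071),.05,.09)):
  for v,A in(('top',P),('side',Q)):
    p=A.reshape(-1,3);m=(np.hypot(p[:,0]-c[0],p[:,1]-c[1])<.04)&(p[:,2]>zl)&(p[:,2]<zh);p=p[m]
    x=np.c_[p[:,:2],np.ones(len(p))];print(nm,v,len(p),p.mean(0).round(4),p[:,:2].min(0).round(4),p[:,:2].max(0).round(4))
o=np.array([.6381,-.2293]);a=np.radians(-22.29);ex=np.array([np.cos(a),np.sin(a)])
for v,A in(('top',P),('side',Q)):
    p=A.reshape(-1,3);d=p[:,:2]-o;x=d@ex;y=d@[-ex[1],ex[0]];m=(abs(y)<.02)&(p[:,2]>.18)&(p[:,2]<.22)&(x<-.04)&(x>-.15);print(v,np.histogram(x[m],np.arange(-.1,-.05,.004)))
plan([.5255,.3205,.16],57,8)
E
```

```text
knob [0.52534924 0.32061962 0.071     ]
line fit yaw 148.96459218168908
[130.6 133.7 137.3 139.1 138.8 139.3] [0.0136 0.0154 0.0176 0.0201 0.0232 0.0254]
[130.7 133.8 137.3 139.1 138.8 139.3] [0.0137 0.0156 0.0177 0.0203 0.0234 0.0256]
knob top 68 [0.5252 0.3198 0.0714] [0.5156 0.3106] [0.5341 0.3293]
knob side 32 [0.5266 0.3168 0.0711] [0.5181 0.3072] [0.5373 0.3286]
conetop top 269 [0.5246 0.3214 0.0547] [0.5009 0.2977] [0.5508 0.3457]
conetop side 101 [0.5246 0.3122 0.0553] [0.5022 0.2935] [0.5535 0.3457]
bellows top 242 [0.4721 0.0708 0.0969] [0.4421 0.0415] [0.503  0.1016]
bellows side 265 [0.4738 0.0678 0.0972] [0.4443 0.0375] [0.5059 0.1026]
bel lower top 166 [0.4744 0.0726 0.075 ] [0.4424 0.0447] [0.4975 0.1016]
bel lower side 442 [0.4686 0.0579 0.072 ] [0.4426 0.0362] [0.5019 0.1   ]
top (array([ 0,  0,  0,  0,  0,  0,  0, 57, 39, 32, 38, 24]), array([-0.1  , -0.096, -0.092, -0.088, -0.084, -0.08 , -0.076, -0.072,
       -0.068, -0.064, -0.06 , -0.056, -0.052]))
side (array([ 0,  0,  0,  0,  0,  0,  0,  1, 79, 37, 43, 33]), array([-0.1  , -0.096, -0.092, -0.088, -0.084, -0.08 , -0.076, -0.072,
       -0.068, -0.064, -0.06 , -0.056, -0.052]))
clock 0.1 pos [0.1784 0.5984 0.238 ] q [-1.25  0.69 -0.19  1.57  0.16  0.9  -0.22] open 0.999 F [-0.4 -1.   0.2] 0.0
turn total [-0.0016  0.0003  0.2863] /n [-0.0002  0.      0.0358] shift [-0.412  -0.1671  0.0783]
[-0.0515, -0.0209, 0.0098] [-0.0522, -0.019, 0.0098] [-0.0529, -0.0172, 0.0098] [-0.0534, -0.0153, 0.0098] [-0.054, -0.0133, 0.0098] [-0.0544, -0.0114, 0.0098] [-0.0548, -0.0094, 0.0098] [-0.0551, -0.0075, 0.0098]
```

Request:
servo_tool(
  translation=[
    [-0.0515, -0.021, 0.005],
    [-0.052, -0.019, 0.005],
    [-0.053, -0.017, 0.01],
    [-0.0535, -0.0155, 0.01],
    [-0.054, -0.0135, 0.01],
    [-0.0545, -0.0115, 0.01],
    [-0.055, -0.0095, 0.01],
    [-0.055, -0.0075, 0.01],
    [0, 0, 0],
    [0, 0, 0],
  ],
  turn=[
    [0, 0, 0.036],
    [0, 0, 0.036],
    [0, 0, 0.036],
    [0, 0, 0.036],
    [0, 0, 0.036],
    [0, 0, 0.036],
    [0, 0, 0.036],
    [0, 0, 0.036],
    [0, 0, 0.06],
    [0, 0, 0.06],
  ],
)

```text
clock: 1.35
tool_pos: [0.5259, 0.319, 0.168]
eef_rot: [0.344, 0.939, -0.001, -0.0]
contact_force: [0.1, -0.1, 0.4]
opening: 1.003
finger_force: 0.0
```

Run:
```python
from h import *
plan([.5255,.3203,.0575],50,6)
```

```text
clock 1.35 pos [0.5259 0.319  0.168 ] q [-0.55  0.76 -0.12  1.66  0.13  0.72  0.13] open 1.003 F [ 0.1 -0.1  0.4] 0.0
turn total [-0.0012 -0.0004 -0.0038] /n [-0.0002 -0.0001 -0.0006] shift [0.0011 0.0009 0.1105]
[0.0002, 0.0001, 0.0184] [0.0002, 0.0001, 0.0184] [0.0002, 0.0001, 0.0184] [0.0002, 0.0001, 0.0184] [0.0002, 0.0001, 0.0184] [0.0002, 0.0001, 0.0184]
```

Request:
servo_tool(
  translation=[
    [0.001, 0.001, 0.02],
    [0, 0, 0.02],
    [0, 0, 0.02],
    [0, 0, 0.02],
    [0, 0, 0.02],
    [0, 0, 0.01],
    [0, 0, 0],
    [0, 0, 0],
  ],
  turn=[
    [0, 0, 0],
    [0, 0, 0],
    [0, 0, 0],
    [0, 0, 0],
    [0, 0, 0],
    [0, 0, 0],
    [0, 0, 0],
    [0, 0, 0],
  ],
)

```text
clock: 2.35
tool_pos: [0.5258, 0.3219, 0.0593]
eef_rot: [0.342, 0.94, 0.001, 0.0]
contact_force: [-0.4, -0.5, 0.1]
opening: 0.999
finger_force: 0.0
```

Request:
servo_tool(
  translation=[
    [0, 0, 0],
    [0, 0, 0],
    [0, 0, 0],
    [0, 0, 0],
    [0, 0, 0],
    [0, 0, 0],
    [0, 0, 0],
    [0, 0, 0],
  ],
  turn=[
    [0, 0, 0],
    [0, 0, 0],
    [0, 0, 0],
    [0, 0, 0],
    [0, 0, 0],
    [0, 0, 0],
    [0, 0, 0],
    [0, 0, 0],
  ],
  grip=0.1,
  grip_force=20,
)

```text
clock: 3.35
tool_pos: [0.5254, 0.3217, 0.0587]
eef_rot: [0.342, 0.94, 0.0, -0.0]
contact_force: [-0.2, 0.4, -0.2]
opening: 0.206
finger_force: 20.0
```

Request:
servo_tool(
  translation=[
    [0, 0, -0.005],
    [0, 0, -0.01],
    [0, 0, -0.02],
    [0, 0, -0.025],
    [0, 0, -0.025],
    [0, 0, -0.025],
    [0, 0, -0.015],
    [0, 0, -0.005],
  ],
  turn=[
    [0, 0, 0],
    [0, 0, 0],
    [0, 0, 0],
    [0, 0, 0],
    [0, 0, 0],
    [0, 0, 0],
    [0, 0, 0],
    [0, 0, 0],
  ],
)

```text
clock: 4.35
tool_pos: [0.5257, 0.3219, 0.1902]
eef_rot: [0.342, 0.94, 0.001, 0.001]
contact_force: [-0.3, -0.1, -1.9]
opening: 0.21
finger_force: 20.0
```

Run:
```python
from h import *
plan([.473,.071,.189],-28,10)
```

```text
clock 4.35 pos [0.5257 0.3219 0.1902] q [-0.55  0.73 -0.13  1.65  0.13  0.77  0.13] open 0.21 F [-0.3 -0.1 -1.9] 19.995335340499878
turn total [ 2.0000e-03 -9.0000e-04  1.3617e+00] /n [ 2.000e-04 -1.000e-04  1.362e-01] shift [-0.1208 -0.2261  0.0008]
[-0.0121, -0.0226, 0.0001] [-0.015, -0.0208, 0.0001] [-0.0177, -0.0185, 0.0001] [-0.0201, -0.016, 0.0001] [-0.022, -0.0131, 0.0001] [-0.0236, -0.01, 0.0001] [-0.0248, -0.0067, 0.0001] [-0.0254, -0.0032, 0.0001] [-0.0256, 0.0002, 0.0001] [-0.0254, 0.0037, 0.0001]
```

Force −1.9 N matches the gauge's weight plus noise, so it is held. Moving over the bellows.

Request:
servo_tool(
  translation=[
    [-0.012, -0.0225, 0],
    [-0.015, -0.021, 0],
    [-0.0175, -0.0185, 0],
    [-0.02, -0.016, 0],
    [-0.022, -0.013, 0],
    [-0.0235, -0.01, 0],
    [-0.025, -0.0065, 0],
    [-0.0255, -0.003, 0],
    [-0.0255, 0, 0],
    [-0.0255, 0.0035, 0],
  ],
  turn=[
    [0, 0, 0.136],
    [0, 0, 0.136],
    [0, 0, 0.136],
    [0, 0, 0.136],
    [0, 0, 0.136],
    [0, 0, 0.136],
    [0, 0, 0.136],
    [0, 0, 0.136],
    [0, 0, 0.136],
    [0, 0, 0.136],
  ],
)

```text
clock: 5.6
tool_pos: [0.4718, 0.0702, 0.1883]
eef_rot: [0.858, 0.514, -0.001, -0.0]
contact_force: [0.2, 0.4, -0.5]
opening: 0.206
finger_force: 20.0
```

Request:
servo_tool(
  translation=[
    [0, 0, 0],
    [0, 0, 0],
    [0, 0, 0],
  ],
  turn=[
    [0, 0, 0],
    [0, 0, 0],
    [0, 0, 0],
  ],
)

```text
clock: 5.98
tool_pos: [0.4727, 0.0722, 0.1886]
eef_rot: [0.856, 0.517, 0.0, -0.0]
contact_force: [0.9, -0.2, -1.4]
opening: 0.202
finger_force: 20.0
```

Run:
```python
from h import *
plan([.473,.071,.14],-28,5)
S=snap('side');T=snap('top')
a=cv2.resize(S['img'][190:310,240:400],(640,480),interpolation=cv2.INTER_CUBIC);save(a,'s1.png')
Q=cloud(S).reshape(-1,3)
p=Q[(np.hypot(Q[:,0]-.473,Q[:,1]-.071)<.045)]
for z in np.arange(.08,.22,.01):
    k=p[(p[:,2]>z)&(p[:,2]<=z+.01)]
    # extents across the view direction
    e=np.array([.8985,-.4387])/np.hypot(.8985,.4387)
    if len(k)>4: t=(k[:,:2]-[.473,.071])@e; print(round(z,2),len(k),np.percentile(t,[2,98]).round(4))
```

```text
clock 5.975 pos [0.4727 0.0722 0.1886] q [-0.38  0.59  0.2   2.06 -0.24  0.5  -0.48] open 0.202 F [ 0.9 -0.2 -1.4] 19.996194541454315
turn total [-0.0003 -0.0008  0.0047] /n [-0.0001 -0.0002  0.0009] shift [-0.001   0.0009  0.0486]
[-0.0002, 0.0002, 0.0097] [-0.0002, 0.0002, 0.0097] [-0.0002, 0.0002, 0.0097] [-0.0002, 0.0002, 0.0097] [-0.0002, 0.0002, 0.0097] 
0.08 161 [-0.0254  0.0309]
0.09 188 [-0.0271  0.0311]
0.1 78 [-0.0248  0.0267]
0.15 55 [-0.0173  0.0185]
0.16 63 [-0.0199  0.0191]
0.17 73 [-0.0204  0.0215]
0.18 137 [-0.0236  0.0239]
0.19 80 [-0.0206  0.0208]
0.2 87 [-0.0225  0.0224]
0.21 57 [-0.0241  0.0226]
0.22 62 [-0.0256  0.025 ]
```

View pics/s1.png

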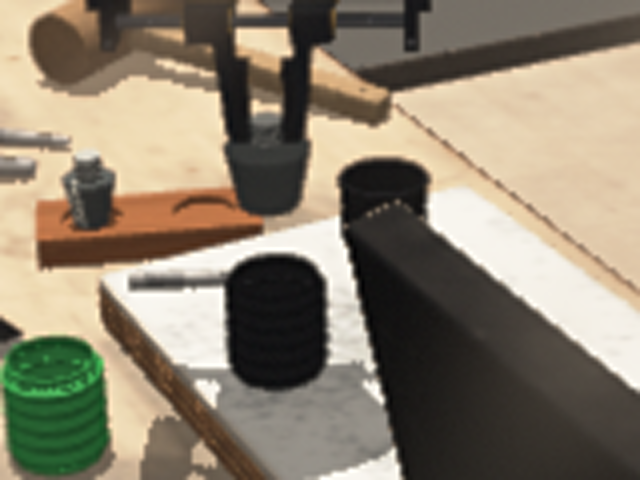

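The gauge hangs upright at crop (267,180), straight above the black bellows rim (275,270), and its scale isn't visible yet. Lowering it.

Request:
servo_tool(
  translation=[
    [-0.001, 0.0015, 0.01],
    [0, 0, 0.015],
    [0, 0, 0.015],
    [0, 0, 0.01],
    [0, 0, 0.008],
    [0, 0, 0.005],
    [0, 0, 0],
    [0, 0, 0],
  ],
  turn=[
    [0, 0, 0],
    [0, 0, 0],
    [0, 0, 0],
    [0, 0, 0],
    [0, 0, 0],
    [0, 0, 0],
    [0, 0, 0],
    [0, 0, 0],
  ],
)

```text
clock: 7.08
tool_pos: [0.4735, 0.0694, 0.126]
eef_rot: [0.857, 0.516, 0.0, 0.0]
contact_force: [0.0, -0.3, -0.5]
opening: 0.204
finger_force: 20.0
```

Request:
servo_tool(
  translation=[
    [0, -0.001, 0.003],
    [0, 0, 0.003],
    [0, 0, 0.002],
    [0, 0, 0],
    [0, 0, 0],
  ],
  turn=[
    [0, 0, 0],
    [0, 0, 0],
    [0, 0, 0],
    [0, 0, 0],
    [0, 0, 0],
  ],
)

```text
clock: 7.7
tool_pos: [0.4725, 0.0698, 0.1177]
eef_rot: [0.857, 0.516, 0.0, 0.0]
contact_force: [1.4, -0.1, -0.8]
opening: 0.207
finger_force: 20.0
```

Request:
servo_tool(
  translation=[
    [0, 0, 0.0015],
    [0, 0, 0],
    [0, 0, 0],
  ],
  turn=[
    [0, 0, 0],
    [0, 0, 0],
    [0, 0, 0],
  ],
)

```text
clock: 8.07
tool_pos: [0.4725, 0.0698, 0.1162]
eef_rot: [0.857, 0.516, 0.0, 0.0]
contact_force: [0.4, -0.6, -1.0]
opening: 0.209
finger_force: 20.0
```

Request:
servo_tool(
  translation=[
    [0, 0, 0.0015],
    [0, 0, 0],
    [0, 0, 0],
  ],
  turn=[
    [0, 0, 0],
    [0, 0, 0],
    [0, 0, 0],
  ],
)

```text
clock: 8.45
tool_pos: [0.473, 0.0699, 0.115]
eef_rot: [0.857, 0.516, 0.001, 0.0]
contact_force: [1.0, 0.9, 4.0]
opening: 0.207
finger_force: 20.0
```

Contact made at the expected height, so I'm releasing the gauge.

Request:
servo_tool(
  translation=[
    [0, 0, 0],
    [0, 0, 0],
    [0, 0, 0],
    [0, 0, 0],
    [0, 0, 0],
    [0, 0, 0],
    [0, 0, 0],
    [0, 0, 0],
  ],
  turn=[
    [0, 0, 0],
    [0, 0, 0],
    [0, 0, 0],
    [0, 0, 0],
    [0, 0, 0],
    [0, 0, 0],
    [0, 0, 0],
    [0, 0, 0],
  ],
  grip=1,
)

```text
clock: 9.45
tool_pos: [0.4724, 0.0698, 0.1147]
eef_rot: [0.857, 0.516, 0.0, -0.0]
contact_force: [0.6, -0.2, 0.8]
opening: 0.995
finger_force: 0.0
```

Request:
servo_tool(
  translation=[
    [0, 0, -0.02],
    [0, 0, -0.04],
    [0, 0, -0.04],
    [0, 0, -0.02],
    [0, 0, 0],
  ],
  turn=[
    [0, 0, 0],
    [0, 0, 0],
    [0, 0, 0],
    [0, 0, 0],
    [0, 0, 0],
  ],
)

```text
clock: 10.07
tool_pos: [0.4732, 0.0699, 0.2358]
eef_rot: [0.857, 0.516, 0.002, 0.0]
contact_force: [-0.0, 0.1, 0.1]
opening: 0.998
finger_force: 0.0
```

Run:
```python
from h import *
S=snap('side');T=snap('top')
a=cv2.resize(S['img'][200:310,255:365],(500,500),interpolation=cv2.INTER_CUBIC)
save(a,'s2.png')
for v,s in(('top',T),('side',S)):
    p=cloud(s).reshape(-1,3);p=p[np.hypot(p[:,0]-.473,p[:,1]-.071)<.04]
    for a,b in((.122,.135),(.105,.118),(.09,.102)):
        k=p[(p[:,2]>a)&(p[:,2]<b)]
        if len(k)>4: print(v,a,len(k),k.mean(0).round(4),np.percentile(k[:,2],[5,50,95]).round(4),cv2.minEnclosingCircle(k[:,:2].astype(np.float32)))
```

```text
side 0.122 47 [0.4728 0.0669 0.1277] [0.1228 0.1285 0.1309] ((0.4733825922012329, 0.06792481988668442), 0.01051693968474865)
side 0.105 176 [0.4706 0.0618 0.112 ] [0.1066 0.1126 0.1149] ((0.4721316695213318, 0.07018835097551346), 0.027331102639436722)
side 0.09 138 [0.4671 0.0529 0.0964] [0.0922 0.0962 0.1012] ((0.4737386703491211, 0.06678757071495056), 0.03092813678085804)
```

View pics/s2.png

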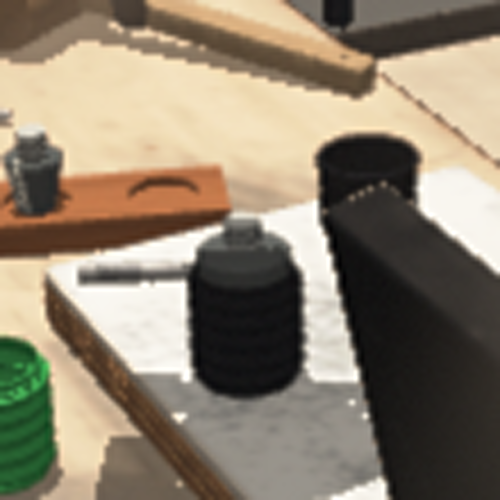

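The gauge is seated upright at crop (243,250), with the knob top at 0.129 m, which matches home. Going down around the body.

Request:
servo_tool(
  translation=[
    [0, 0, 0.02],
    [0, 0, 0.03],
    [0, 0, 0.03],
    [0, 0, 0.03],
    [0, 0, 0.025],
    [0, 0, 0.018],
    [0, 0, 0.012],
    [0, 0, 0],
    [0, 0, 0],
  ],
  turn=[
    [0, 0, 0],
    [0, 0, 0],
    [0, 0, 0],
    [0, 0, 0],
    [0, 0, 0],
    [0, 0, 0],
    [0, 0, 0],
    [0, 0, 0],
    [0, 0, 0],
  ],
)

```text
clock: 11.3
tool_pos: [0.4725, 0.0698, 0.0699]
eef_rot: [0.857, 0.516, 0.0, 0.0]
contact_force: [0.2, -0.0, -0.1]
opening: 1.003
finger_force: 0.0
```

Request:
servo_tool(
  translation=[
    [0, 0, 0],
    [0, 0, 0],
    [0, 0, 0],
    [0, 0, 0],
    [0, 0, 0],
    [0, 0, 0],
    [0, 0, 0],
    [0, 0, 0],
  ],
  turn=[
    [0, 0, 0],
    [0, 0, 0],
    [0, 0, 0],
    [0, 0, 0],
    [0, 0, 0],
    [0, 0, 0],
    [0, 0, 0],
    [0, 0, 0],
  ],
  grip=0.6,
  grip_force=15,
)

```text
clock: 12.3
tool_pos: [0.4726, 0.0698, 0.0698]
eef_rot: [0.857, 0.516, 0.0, 0.0]
contact_force: [0.2, 0.5, 4.1]
opening: 0.695
finger_force: 15.0
```

Request:
servo_tool(
  translation=[
    [0, 0, -0.004],
    [0, 0, -0.008],
    [0, 0, -0.014],
    [0, 0, -0.018],
    [0, 0, -0.02],
    [0, 0, -0.018],
    [0, 0, -0.01],
    [0, 0, -0.005],
    [0, 0, 0],
    [0, 0, 0],
  ],
  turn=[
    [0, 0, 0],
    [0, 0, 0],
    [0, 0, 0],
    [0, 0, 0],
    [0, 0, 0],
    [0, 0, 0],
    [0, 0, 0],
    [0, 0, 0],
    [0, 0, 0],
    [0, 0, 0],
  ],
)

```text
clock: 13.55
tool_pos: [0.4721, 0.0697, 0.1662]
eef_rot: [0.857, 0.516, -0.0, -0.0]
contact_force: [-0.2, 0.2, -2.0]
opening: 0.693
finger_force: 15.0
```

Run:
```python
from h import *
plan([.4401,-.1481,.167],-112.3,12)
s=snap('side');p=cloud(s).reshape(-1,3);p=p[np.hypot(p[:,0]-.473,p[:,1]-.071)<.028]
k=p[(p[:,2]>.12)];print(np.histogram(k[:,2],np.arange(.12,.25,.01)))
```

```text
clock 13.55 pos [0.4721 0.0697 0.1662] q [-0.36  0.63  0.19  2.09 -0.26  0.44 -0.46] open 0.693 F [-0.2  0.2 -2. ] 14.999802638035362
turn total [-2.0000e-04  1.1000e-03  1.4731e+00] /n [-0.000e+00  1.000e-04  1.228e-01] shift [-0.2075  0.0737 -0.0007]
[-0.0173, 0.0061, -0.0001] [-0.0164, 0.0082, -0.0001] [-0.0153, 0.0102, -0.0001] [-0.0139, 0.012, -0.0001] [-0.0124, 0.0136, -0.0001] [-0.0106, 0.015, -0.0001] [-0.0087, 0.0162, -0.0001] [-0.0066, 0.0171, -0.0001] [-0.0045, 0.0178, -0.0001] [-0.0023, 0.0182, -0.0001] [-0.0, 0.0183, -0.0001] [0.0022, 0.0182, -0.0001] 
(array([  0,  41,  50,  52,  33,  42,  49, 104, 164,  46,  38,   0]), array([0.12, 0.13, 0.14, 0.15, 0.16, 0.17, 0.18, 0.19, 0.2 , 0.21, 0.22,
       0.23, 0.24]))
```

Request:
servo_tool(
  translation=[
    [-0.0175, 0.006, 0],
    [-0.0165, 0.008, 0],
    [-0.0155, 0.01, 0],
    [-0.014, 0.012, 0],
    [-0.0125, 0.0135, 0],
    [-0.0105, 0.015, 0],
    [-0.0085, 0.016, 0],
    [-0.0065, 0.017, 0],
    [-0.0045, 0.018, 0],
    [-0.0025, 0.018, 0],
  ],
  turn=[
    [0, 0, 0.123],
    [0, 0, 0.123],
    [0, 0, 0.123],
    [0, 0, 0.123],
    [0, 0, 0.123],
    [0, 0, 0.123],
    [0, 0, 0.123],
    [0, 0, 0.123],
    [0, 0, 0.123],
    [0, 0, 0.123],
  ],
)

```text
clock: 14.85
tool_pos: [0.4445, -0.1121, 0.1663]
eef_rot: [0.997, -0.075, -0.0, -0.0]
contact_force: [0.6, 0.1, -1.6]
opening: 0.696
finger_force: 15.0
```

Request:
servo_tool(
  translation=[
    [0, 0.018, 0],
    [0.002, 0.018, 0],
    [0, 0, 0],
    [0, 0, 0],
    [0, 0, 0],
  ],
  turn=[
    [0, 0, 0.123],
    [0, 0, 0.123],
    [0, 0, 0],
    [0, 0, 0],
    [0, 0, 0],
  ],
)

```text
clock: 15.48
tool_pos: [0.4394, -0.1462, 0.1665]
eef_rot: [0.981, -0.194, -0.0, -0.0]
contact_force: [1.3, 0.1, -2.6]
opening: 0.699
finger_force: 15.0
```

Run:
```python
from h import *
plan([.4401,-.1481,.167],-112.3,1)
S=snap('side');T=snap('top')
u,v=proj(S,[[.44,-.148,.18]])[0].astype(int);print(u,v)
a=cv2.resize(S['img'][v-60:v+60,u-70:u+110],(720,480),interpolation=cv2.INTER_CUBIC);save(a,'s3.png')
P=cloud(S).reshape(-1,3);c=np.array([.4401,-.1481])
p=P[np.hypot(*(P[:,:2]-c).T)<.045]
e=np.array([.8985,-.4387])/np.hypot(.8985,.4387)
for z in np.arange(.12,.25,.008):
    k=p[(p[:,2]>z)&(p[:,2]<=z+.008)]
    if len(k)>4: t=(k[:,:2]-c)@e; print(round(z,3),len(k),np.percentile(t,[2,98]).round(4))
```

```text
clock 15.475 pos [ 0.4394 -0.1462  0.1665] q [-0.09  0.68  0.51  2.13 -0.69  0.5  -1.  ] open 0.699 F [ 1.3  0.1 -2.6] 14.999900590720472
turn total [-0.0008  0.0007 -0.0003] /n [-0.0008  0.0007 -0.0003] shift [ 0.0014  0.0015 -0.0005]
[0.0014, 0.0015, -0.0005] 
337 274
0.128 9 [-0.0223 -0.0043]
0.136 26 [-0.0275 -0.0022]
0.144 61 [-0.0284 -0.0025]
0.152 67 [-0.0295 -0.0045]
0.16 26 [-0.0299 -0.0094]
0.168 42 [-0.028  -0.0059]
0.176 60 [-0.0297 -0.0079]
0.184 25 [-0.0267 -0.011 ]
0.192 11 [-0.0197 -0.0127]
0.224 12 [-0.0119  0.0093]
0.232 16 [-0.0099  0.0087]
0.248 36 [-0.0286 -0.0228]
```

View pics/s3.png

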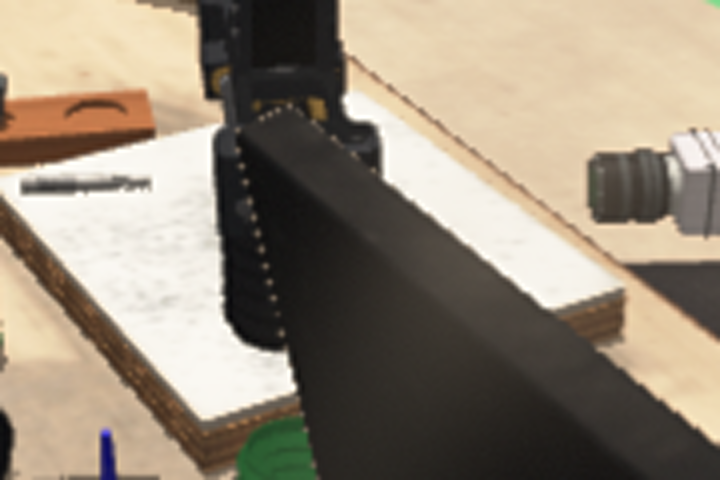

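The laptop lid hides the gauge from the side camera (held body at crop (255,230)) and the gripper hides it from above. So I'll refine the gauge's yaw from the first top picture.

Run:
```python
from h import *
T=dict(np.load('top.npz'));im=cv2.imread('pics/top0.png').mean(2).astype(np.float32)
np.set_printoptions(linewidth=200)
for c in((.5255,.3205),(.5257,.3217),(.5255,.3195)):
    th=np.radians(np.arange(100,190,4));print(c)
    pr=[]
    for R in(.013,.015,.017,.019,.021,.023):
        X=np.c_[c[0]+R*np.cos(th),c[1]+R*np.sin(th),np.full(len(th),.054)];uv=proj(T,X).astype(np.float32)
        I=cv2.remap(im,uv[:,:1],uv[:,1:],cv2.INTER_CUBIC).ravel();w=np.clip(I-np.median(I)-4,0,None);k=np.argmax(w);sl=slice(max(k-4,0),k+5)
        pr.append((np.degrees((w[sl]*th[sl]).sum()/w[sl].sum())));print(R,pr[-1].round(1),I.astype(int))
# cone top edge: gradient along rays at z=.054, lit sides
for a in range(0,360,30):
    R=np.arange(.018,.034,.0005);t=np.radians(a);X=np.c_[.5255+R*np.cos(t),.3205+R*np.sin(t),np.full(len(R),.054)];uv=proj(T,X).astype(np.float32)
    I=cv2.remap(im,uv[:,:1],uv[:,1:],cv2.INTER_LINEAR).ravel();g=np.gradient(I);i=np.abs(g).argmax();print(a,R[i].round(4),g[i].round(1),end='; ')
```

```text
(0.5255, 0.3205)
0.013 136.5 [104 100  95  91  91  94  99 107 114 117 115 110 102  92  87  83  81  81  80  81  81  81  81]
0.015 136.3 [ 84  82  80  80  84  90 100 112 122 128 125 114 102  91  84  82  82  82  83  83  82  82  82]
0.017 136.4 [ 79  79  78  79  81  86  95 107 121 128 123 111  97  85  80  79  79  80  82  83  83  82  82]
0.019 136.6 [ 79  78  80  80  79  82  88 101 113 121 118 105  91  82  79  79  79  80  81  82  83  83  82]
0.021 137.4 [ 79  79  79  79  78  78  83  91 103 110 109 100  87  79  77  76  77  78  77  77  79  78  77]
0.023 137.7 [ 79  77  77  77  78  76  76  85  97 102 101  94  84  78  75  73  72  70  69  68  68  66  66]
(0.5257, 0.3217)
0.013 140.9 [ 92  90  88  85  85  87  93 101 111 118 122 119 113 105  96  89  85  81  81  80  80  81  80]
0.015 140.1 [ 82  81  80  79  80  83  90 102 113 123 129 125 115 101  91  84  82  82  82  83  83  82  82]
0.017 140.0 [ 80  78  78  79  79  81  87  95 107 121 126 121 109  95  83  79  79  79  80  82  83  83  83]
0.019 140.0 [ 79  78  79  80  79  79  82  89 101 113 118 113 101  89  81  78  79  79  80  81  82  83  83]
0.021 
[... 339 characters left out ...]
8 [ 92  89  86  85  88  95 106 118 125 124 116 105  95  85  83  82  82  83  83  82  82  82  82]
0.017 133.6 [ 81  80  79  80  83  92 104 117 127 127 117 102  89  82  79  80  81  82  83  83  83  82  82]
0.019 134.1 [ 79  78  79  79  80  87  96 110 122 123 113  98  85  79  79  79  79  80  81  82  83  82  81]
0.021 134.9 [ 79  79  80  80  79  81  88 100 112 114 106  95  82  77  77  77  78  78  77  79  79  77  76]
0.023 135.6 [ 79  78  78  78  78  77  81  93 101 106 100  89  81  76  74  72  72  70  69  68  67  65  66]
0 0.026 0.8; 30 0.018 -2.0; 60 0.018 -1.8; 90 0.026 3.5; 120 0.034 1.7; 150 0.026 1.2; 180 0.027 2.9; 210 0.023 -3.0; 240 0.022 -2.6; 270 0.0335 3.1; 300 0.029 3.3; 330 0.0265 1.2;
```

The line yaw comes out at 140°, as planned for. One small correction, then settle.

Request:
servo_tool(
  translation=[
    [0.001, 0.001, 0],
    [0, 0, 0],
    [0, 0, 0],
    [0, 0, 0],
    [0, 0, 0],
    [0, 0, 0],
    [0, 0, 0],
    [0, 0, 0],
  ],
  turn=[
    [0, 0, 0],
    [0, 0, 0],
    [0, 0, 0],
    [0, 0, 0],
    [0, 0, 0],
    [0, 0, 0],
    [0, 0, 0],
    [0, 0, 0],
  ],
)

```text
clock: 16.58
tool_pos: [0.4399, -0.1486, 0.1667]
eef_rot: [0.981, -0.195, 0.0, -0.0]
contact_force: [-1.0, 0.4, -0.6]
opening: 0.697
finger_force: 15.0
```

Run:
```python
from h import *
plan([.4401,-.1481,.167],-112.3,1)
s=r.get_state();print(abs(s['qd']).max())
print(r.finish_job())
```

```text
clock 16.575 pos [ 0.4399 -0.1486  0.1667] q [-0.09  0.68  0.52  2.13 -0.69  0.5  -1.  ] open 0.697 F [-1.   0.4 -0.6] 14.999842554929046
turn total [-0.0001  0.     -0.003 ] /n [-0.0001  0.     -0.003 ] shift [ 0.     -0.0005 -0.0003]
[0.0, -0.0005, -0.0003] 
0.0025983521407676323
the job is handed in; nothing more can be done
None
```

I handed the job in at 16.6 s, holding the bellows still with the wide gauge in its neck and the scale about 12 cm in front of the lens at lens height; I don't have the verdict, and the final scale yaw comes from the first top picture because neither camera could see the scale at the end.

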